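# Set and lock the screw of a cheese press

## Robot

A 7-joint arm with a two-finger parallel gripper is mounted at the origin on a cart in front of the work surface, level with it; the furniture and walls round the work are solid. World frame = base frame: x ahead of the robot, y to its left, z up, the work surface at z = 0. Lengths are in m, angles in rad, forces in N, time in s.
With the tool pointing down it reaches from about 0.425 to 0.875 m from the base axis. Payload 4.7 kg.
Tool frame: the origin (TCP) lies between the finger pads; the fingertips stand 14 mm ahead of it and the grasp point (between the pads) lies 5 mm behind it; z points along the fingers, y is the line along which they close (so a half turn about z gives the same grasp; the last joint's range is limited). The gripper opens to 87 mm and grips with 3 to 60 N. Pads are 19 mm wide; open, the fingers measure 117 mm over their backs; the gripper's body (75 mm by 190 mm) begins 51 mm behind the grasp point.
Start: joints at [-1.182, 0.321, -0.07, 1.45, 0.023, 1.371, -0.057], TCP at [0.238, 0.605, 0.237] pointing down, gripper open.
Joint ranges: [-2.86, 2.86], [-0.3, 2.09], [-1.38, 1.24], [0.06, 2.45], [-1.56, 4.7], [0.09, 2.05], [-2.69, 2.69]. Speed limits (rad/s): [2.57, 2.57, 3.14, 3.14, 3.14, 3.14, 3.14].

## Interface

Orientations are given as a rotation vector (axis times angle).
In Python, from bench import get_state, get_image, camera_params, close_job gives the robot as it stands. The module is installed in compiled form; this text tells all that it offers.
- The arm moves only by the tool arm_command, never from a script. Its argument "motion" is a list of rows, each a list of 5 numbers: the finger opening in mm, from 0 to 87, then the shift along the tool's x, y, z in mm, then the turn about the tool's z in degrees. In form: [[gripper, x, y, z, spin], ...]. A call has 1 to 5 rows; each row is the pose to reach, as a shift and turn from the pose commanded when the call began, along the tool's axes at that moment; what a row does not reach only later rows make up. A row lasts 1/12 s, in which the tool goes at most 41.7 mm and 7.16 degrees, less where a joint would pass 70% of its speed; a pose out of reach is approached as far as the arm can. A call with a gripper value outside its range is refused whole. The fingers move at their own pace and stop on an object; "newtons" is the grip in N (left out, the last holds). Time passes only in rows, so rows that repeat a pose let the fingers close. It gives the time, the measured TCP pose, the force, the opening and the grip force at its end, in the units of the state.
- get_state(): the state, without advancing time (a new reading comes with each control period).
- get_image(name): name is "scene" or "top" or "wrist"; returns (picture, depth): 420x560x3 uint8, red, green, blue; 420x560 float32, m along the optical axis (not along the pixel's ray), 0 where there is no reading.
- camera_params(name): a dict with "intrinsics" (3x3 intrinsics, pixels), "extrinsics" (4x4, takes a point from camera to world coordinates). Camera axes: x right, y down, z forward; pixel columns grow to the right and rows downward; lengths in m; the calibration is good to about 2 mm. A picture is of the moment at which its call begins: read the wrist's pose just before it. camera_params takes no time and is no camera call; for the wrist camera it gives the pose at the moment of the call.
- close_job(): hands the job in; it is judged then, once.
The state is a dict: "time": time; "joint_positions": joint angles; "qd": joint speeds; "joint_torque": joint torques, N m; "position": TCP position; "tool_rot": TCP orientation; "ft_force": force on the tool from outside, world axes, zero at the start; "torque": the same for the moment, N m; "grip_width": opening from 0.0 (shut) to 1.0 (fully open); "grip_force": force on a finger pad.
Only numpy, scipy, OpenCV 4.12 (cv2) and the standard library are available. Lean on these libraries where they do the work, as an engineer would, in place of code of your own. Each camera call takes 0.05 s, during which the arm holds its last target. There are 200 camera calls.

## Task

Set the cheese press and lock it: fit the T-key from the tray over the spindle's square end so that its bar has less than a quarter turn to go, and turn it gently clockwise until the bar rests against both columns. Leave it there to hold the spindle while you swing the lock nut's lever clockwise until the nut is firmly tight (about 12 N at the lever's ball), not forced. Then lift the key off and stand it back upright in the tray. Do not disturb the mug, garlic or lemon.

Things in the scene. Friction and masses are not known exactly. Their poses are not given: they have to be found in the camera images.
- press: Small cheese press, fixed: white base 200 x 300 x 24 mm, two steel columns (18 mm thick, at y = +110 and -110 mm, tops 184 mm above the worktop), aluminium bridge across them, 46 mm deep, top at 95 mm. Origin on the worktop under the spindle; x away from its front (the front has the spout and is turned towards the robot), y along the bridge, z up.
- spindle: Upright adjusting screw in the middle of the bridge, on the press's z axis. Origin on its axis at the bridge top. Must end square to the press: its y axis along the press's y within 0.2 rad. At the start its y axis is 0.4 to 1.3 rad anticlockwise (from above) of the press's y and has to be turned clockwise by that. Needs 0.15 N m to turn; follows the lock nut round unless the key holds it.
- spindle_top (a point): Top of the spindle's end, 155 mm above the worktop: a 16 mm square, sides along the spindle's x and y axes, from 132 mm (a round shoulder on which the fitted key's bottom rests) to 155 mm above the worktop, the last 5 mm tapered.
- lock_nut: Steel lock nut, 47 mm wide, on the spindle between bridge and square, with one lever. Origin on the axis at the bridge top. Clockwise from above tightens it on a rubber washer. At the start the lever is 7 to 52 degrees to the right (seen from the robot) of the press's front; it comes tight after about 1.0 to 1.4 rad, at an angle that differs each time and can only be felt.
- lever_ball (a point): Centre of the 22 mm black ball at the lever's end, 92 mm from the spindle axis, 129 mm above the worktop; the lever is a 10 mm rod rising from nut to ball. Pushed at the ball with the spindle held, the nut runs lightly (under 4 N), meets the washer at 7 to 9 N, then the load rises by 0.4 N per mm. Tight from 10.5 N, right at 12 to 13 N, washer crushed at 16 N. Released, it stays tight.
- washer (a joint): How far the nut's flange has come down since it met the rubber washer (4 mm a turn), so how far the washer is squeezed, in m; below 0: not yet touching. Tight at 0.00004 to 0.00016: far too small to be read from the noisy measurement.
- key: Steel T-key, 0.24 to 0.36 kg: hub 32 x 32 x 40 mm with an 18 mm square socket open below, 26 mm deep (1 mm play all round the spindle, 0.13 rad turning play). Origin: centre of the hub's bottom, z up, y along the handle bar. The hub's +x and -x sides are free for the fingers. Turned half round it is the same.
- key_bar (a point): Middle of the key's handle bar, 33 mm above the hub's bottom: a round bar, 11 mm thick, 250 mm long, along the key's y axis. On the spindle it rests against both columns when the key's y axis is 0.13 rad anticlockwise of the press's y axis.
- tray: Dark flat tray 105 x 285 mm, loose, 0.6 kg: rim 12 mm high, floor 6 mm above the worktop, inside 92 x 272 mm, long side along its y axis, origin under its middle. The key stands in it upright, socket down, bar roughly along the tray.
- mug: white mug, 84 x 120 x 106 mm, to the right of the tray, a bystander
- garlic: garlic bulb, 60 mm, on the worktop beyond the tray, a bystander
- lemon: lemon, 71 x 53 x 51 mm, on the worktop beyond the tray, a bystander

How it is judged:
On the way, in this order (a step that is already met when the one before it is completed fails the run):
1. the key is down on the spindle's square and its bar rests against the columns (horizontal distance between key and spindle below 0.004 m and z of key in the frame of spindle below 0.042 m and angle between the y axis of key and the y axis of press, either way round below 0.19 rad), for 0.2 s.
2. the lock nut is tight while the key holds the spindle against the columns (all of step 1 and value of joint washer above 4e-05 m), for 0.2 s.
At the end, for the whole second after the job is handed in: The nut is tight (washer squeezed 0.04 to 0.16 mm), the spindle is square to the press within 0.2 rad, and the key stands upright and at rest on the tray's floor, off the press (value of joint washer between 4e-05 and 0.00016 m and angle between the y axis of spindle and the y axis of press, either way round below 0.2 rad and z of key in the frame of tray between 0.002 and 0.011 m and x of key in the frame of tray between -0.04 and 0.04 m and y of key in the frame of tray between -0.12 and 0.12 m and angle between key's own z axis and vertical below 0.12 rad and linear speed of key below 0.01 m/s and angular speed of key below 0.1 rad/s and angle between tray's own z axis and vertical below 0.05 rad); the robot touches nothing.
It fails at once if the lock nut is forced beyond tight and the washer crushed (squeezed more than 0.16 mm) (value of joint washer above 0.00016 m).
It fails at once if the key is forced against the press or the spindle (more than 35 N) (contact force between key and press above 35 N or contact force between key and spindle above 35 N).
It fails at once if the mug is disturbed (moved more than 20 mm) (distance of mug from where it was at the start of the episode above 0.02 m).
It fails at once if the garlic is disturbed (moved more than 20 mm) (distance of garlic from where it was at the start of the episode above 0.02 m).
It fails at once if the lemon is disturbed (moved more than 20 mm) (distance of lemon from where it was at the start of the episode above 0.02 m).
It also fails if it takes over 72 s, if anything falls off the work surface, if the arm or the gripper's body presses on something with over 40 N, if the wrist force passes 120 N, or if a joint passes its speed limit or range.

## Working session

There is one attempt and no reset: what is moved stays moved. The work goes in short steps, Python scripts to look and compute and a tool call to move; the robot and the scene stay as the last step left them, time stands still between calls to the robot, and variables do not carry over. Pictures are saved under pics/ and viewed, at most 10 in all, crops included, and the job is handed in when it is done.

Besides the shell and the picture viewer there is one more tool, called as a command line: name --pt "numbers of a row" for each row, then --argument value for the rest. arm_command: Moves the arm, as the interface text tells. Its arguments: {"type":"object","properties":{"motion":{"type":"array"},"newtons":{"type":"number"}},"required":["motion"]}

```bash
mkdir -p pics; cat > h.py <<'E'
import numpy as np,cv2
from scipy.spatial.transform import Rotation as R
from bench import *
def save(n,f):
    im,d=get_image(n); cv2.imwrite('pics/'+f+'.png',im[:,:,::-1]); np.save('pics/'+f+'.npy',d)
    p=camera_params(n); np.savez('pics/'+f+'_p.npz',K=p['intrinsics'],T=p['extrinsics']); return im,d,p
def load(f):
    p=np.load('pics/'+f+'_p.npz'); return cv2.imread('pics/'+f+'.png'),np.load('pics/'+f+'.npy'),dict(intrinsics=p['K'],extrinsics=p['T'])
def cloud(d,p):
    K=np.array(p['intrinsics']);T=np.array(p['extrinsics'])
    v,u=np.mgrid[:d.shape[0],:d.shape[1]]
    P=np.stack([(u-K[0,2])/K[0,0]*d,(v-K[1,2])/K[1,1]*d,d],-1)
    return P@T[:3,:3].T+T[:3,3]
def ray(u,v,z,p):
    K=np.array(p['intrinsics']);T=np.array(p['extrinsics'])
    r=T[:3,:3]@np.array([(u-K[0,2])/K[0,0],(v-K[1,2])/K[1,1],1]);o=T[:3,3]
    return o+r*(z-o[2])/r[2]
E
python3 - <<'E'
from h import *
a,d,p=save('top','top0'); b,_,p2=save('scene','sc0')
print(p,p2); s=get_state(); print({k:np.round(v,3) for k,v in s.items()}); print(R.from_rotvec(s['tool_rot']).as_matrix().round(3))
E
```

```text
{'intrinsics': array([[543.15931872,   0.        , 289.86582118],
       [  0.        , 543.15931872, 210.314098  ],
       [  0.        ,   0.        ,   1.        ]]), 'extrinsics': array([[-4.74105273e-03, -9.97215174e-01,  7.44272747e-02,
         4.77067140e-01],
       [-9.99988683e-01,  4.75732621e-03,  4.13666518e-05,
        -4.06215024e-03],
       [-3.95326278e-04, -7.44262363e-02, -9.97226443e-01,
         1.55150760e+00],
       [ 0.00000000e+00,  0.00000000e+00,  0.00000000e+00,
         1.00000000e+00]])} {'intrinsics': array([[390.05118784,   0.        , 282.91320816],
       [  0.        , 390.05118784, 205.25301183],
       [  0.        ,   0.        ,   1.        ]]), 'extrinsics': array([[ 0.87429323, -0.23059193,  0.42712845,  0.15474357],
       [-0.48467532, -0.36671679,  0.7941087 , -0.77265941],
       [-0.02647988, -0.90130248, -0.43238022,  0.54790893],
       [ 0.        ,  0.        ,  0.        ,  1.        ]])}
{'time': np.float64(0.1), 'joint_positions': array([-1.182,  0.322, -0.07 ,  1.452,  0.023,  1.371, -0.057]), 'qd': array([-0.   , -0.003, -0.   , -0.006,  0.   ,  0.001, -0.001]), 'joint_torque': array([-0.0000e+00, -4.9257e+01, -4.0600e-01, -3.1341e+01, -6.4000e-02,
        3.9000e-02,  0.0000e+00]), 'position': array([0.238, 0.604, 0.236]), 'tool_rot': array([-5.850e-01, -3.086e+00,  3.000e-03]), 'ft_force': array([-0.103,  0.439,  0.892]), 'torque': array([ 0.003,  0.027, -0.009]), 'grip_force': np.float64(0.0), 'grip_width': np.float64(0.999)}
[[-0.931  0.366 -0.001]
 [ 0.366  0.931 -0.002]
 [-0.    -0.002 -1.   ]]
```

View pics/top0.png

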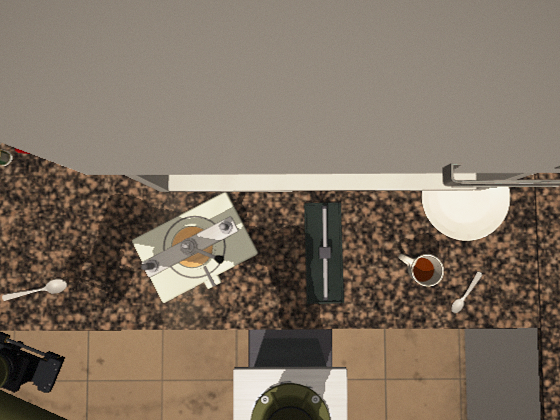

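View pics/sc0.png

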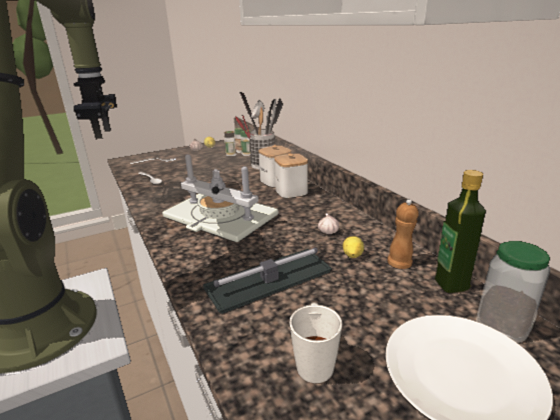

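The top view shows the key bar in the tray from about (325,205) to (324,300), columns at (152,266) and (227,227), and the lever ball at (219,259). The scene view shows the garlic and lemon behind the tray.

```bash
python3 - <<'E'
from h import *
im,d,p=load('top0')
P=cloud(d,p)
for n,u,v,z in [('c1',152,266,.184),('c2',227,227,.184),('sp',189,245,.155),('ball',219,259,.13),('bar a',325,205,.04),('bar b',324,300,.04),('hub',325,252,.046)]:
    print(n,ray(u,v,z,p).round(3),P[v,u].round(3))
for n,lo,hi,box in [('col',.17,.2,(130,200,260,300)),('bar',.036,.06,(300,195,345,310))]:
    x0,y0,x1,y1=box; m=np.zeros(d.shape,np.uint8); m[y0:y1,x0:x1]=1
    m&=((P[...,2]>lo)&(P[...,2]<hi)).astype(np.uint8)
    c,l,st,ce=cv2.connectedComponentsWithStats(m)
    for i in range(1,c):
        if st[i,4]>8: q=P[l==i]; print(n,st[i],q.mean(0).round(4),q.min(0).round(3),q.max(0).round(3))
cv2.imwrite('pics/z.png',cv2.resize(im[190:310,120:350],None,fx=3.4,fy=3.4,interpolation=cv2.INTER_CUBIC))
E
```

```text
c1 [0.441 0.342 0.184] [0.439 0.357 0.127]
c2 [0.538 0.155 0.184] [0.54  0.16  0.138]
sp [0.493 0.255 0.155] [0.493 0.259 0.135]
ball [0.457 0.181 0.13 ] [0.457 0.18  0.137]
bar a [ 0.604 -0.102  0.04 ] [ 0.607 -0.105  0.003]
bar b [ 0.342 -0.097  0.04 ] [ 0.342 -0.097  0.044]
hub [ 0.473 -0.101  0.046] [ 0.473 -0.1    0.047]
col [219 223   7   7  40] [0.5406 0.1679 0.1818] [0.533 0.16  0.173] [0.548 0.175 0.189]
col [141 263   8   7  43] [0.4402 0.3622 0.1813] [0.433 0.355 0.171] [0.448 0.371 0.189]
bar [319 206  12  95 470] [ 0.4715 -0.0986  0.0453] [ 0.341 -0.115  0.036] [ 0.602 -0.084  0.054]
```

View pics/z.png

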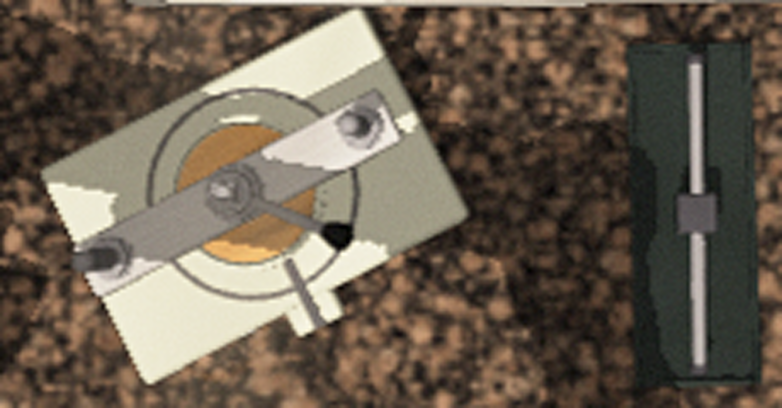

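Columns and spindle agree on the press centre at (0.490, 0.265), with yaw about 27°. The ball sits about 41° right of the front. I'll go over the spindle for a wrist look.

arm_command --pt "87 -35 -22 -10 0" --pt "87 -70 -45 -20 0" --pt "87 -105 -68 -30 0" --pt "87 -140 -90 -40 0" --pt "87 -175 -110 -50 0"

```text
time: 0.52
position: [0.3584, 0.4398, 0.2855]
tool_rot: [-0.584, -3.086, 0.001]
ft_force: [0.4, 0.9, -0.0]
grip_width: 0.998
grip_force: 0.0
```

```bash
python3 - <<'E'
from h import *
p=camera_params('wrist');s=get_state();Rt=R.from_rotvec(s['tool_rot']).as_matrix();T=p['extrinsics']
print(s['position'],s['time'],Rt.round(3));print((Rt.T@(T[:3,3]-s['position'])).round(4),(Rt.T@T[:3,:3]).round(3),p['intrinsics'])
E
```

```text
[0.3583904  0.43980468 0.28551474] 0.5167 [[-0.931  0.366 -0.001]
 [ 0.366  0.931 -0.001]
 [ 0.    -0.001 -1.   ]]
[ 0.0656  0.0009 -0.1477] [[ 0.    -0.971 -0.241]
 [ 1.     0.001 -0.001]
 [ 0.001 -0.241  0.971]] [[330.54909852   0.         273.63854769]
 [  0.         330.54909852 210.43231243]
 [  0.           0.           1.        ]]
```

arm_command --pt "87 -40 -25 -10 0" --pt "87 -80 -50 -10 0" --pt "87 -115 -72 -10 0" --pt "87 -150 -94 -10 0" --pt "87 -185 -115 -10 0"

```text
time: 0.93
position: [0.4823, 0.2733, 0.2955]
tool_rot: [-0.585, -3.087, -0.0]
ft_force: [0.9, 0.7, -0.2]
grip_width: 1.0
grip_force: 0.0
```

arm_command --pt "87 0 0 0 0" --pt "87 0 0 0 0"

```text
time: 1.1
position: [0.4834, 0.272, 0.2952]
tool_rot: [0.596, 3.085, -0.001]
ft_force: [-0.4, 0.7, -1.2]
grip_width: 1.002
grip_force: 0.0
```

```bash
python3 - <<'E'
from h import *
s=get_state();print(s['position'],s['time'])
im,d,p=save('wrist','w1')
K=p['intrinsics'];T=p['extrinsics']
def pj(P): q=T[:3,:3].T@(np.array(P)-T[:3,3]);return (K@q/q[2])[:2]
c=pj([.4904,.2651,.155]);print(c,pj([.5406,.1679,.184]),pj([.4402,.3622,.184]))
M=np.float32([[5,0,400-5*c[0]],[0,5,300-5*c[1]]])
cv2.imwrite('pics/w1z.png',cv2.warpAffine(im[:,:,::-1],M,(800,600),flags=cv2.INTER_CUBIC))
E
```

```text
[0.48335877 0.27203151 0.29523713] 1.1
[266.64684347 216.68405586] [184.32107014 316.11875192] [360.26413987 121.31246948]
```

View pics/w1z.png

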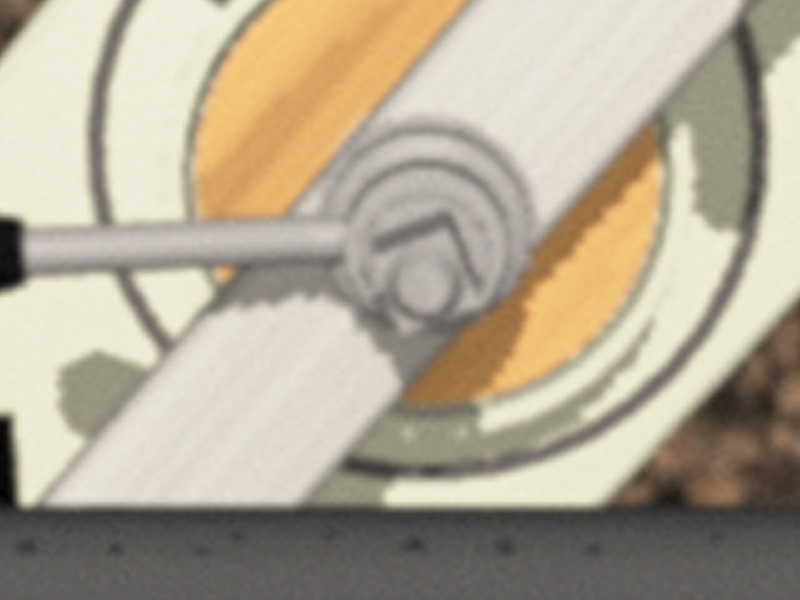

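The square's edges show as dark lines with corners at (378,245), (447,215) and (478,285) in the zoom. I'll use depth and rays to get the centre and angle.

```bash
python3 - <<'E'
from h import *
im,d,p=load('w1')
P=cloud(d,p)
def un(x,y): return (x-400)/5+266.647,(y-300)/5+216.684
for z in (.132,.150,.155):
    q=[ray(*un(*c),z,p)[:2] for c in [(378,245),(447,215),(478,285),(425,285)]]
    e=[q[0]-q[1],q[2]-q[1]]
    print(z,np.round(q,4).tolist(),[np.round(np.linalg.norm(x),4) for x in e],[np.degrees(np.arctan2(x[1],x[0])).round(1) for x in e])
for lo,hi in ((.14,.148),(.148,.165)):
    m=(P[...,2]>lo)&(P[...,2]<hi)&(np.hypot(P[...,0]-.49,P[...,1]-.265)<.03)
    q=P[m];print(lo,len(q),q.mean(0).round(4) if len(q) else 0, cv2.minAreaRect(q[:,:2].astype(np.float32)*1000) if len(q) else 0)
# columns and ball
for lo,hi,c in ((.17,.2,(.5406,.1679)),(.17,.2,(.4402,.3622)),(.115,.15,(.457,.181))):
    m=(P[...,2]>lo)&(P[...,2]<hi)&(np.hypot(P[...,0]-c[0],P[...,1]-c[1])<.025);q=P[m]
    print(len(q),q.mean(0).round(4) if len(q) else 0,q.max(0) if len(q) else 0)
r=slice(196,226,2);np.set_printoptions(linewidth=200);print((P[r,256:290:2,2]*1000).astype(int))
E
```

```text
0.132 [[0.4842, 0.2625], [0.4836, 0.277], [0.4987, 0.2776], [0.4949, 0.268]] [np.float64(0.0146), np.float64(0.0151)] [np.float64(-87.6), np.float64(1.9)]
0.15 [[0.4805, 0.2646], [0.4799, 0.2784], [0.4942, 0.2788], [0.4906, 0.2698]] [np.float64(0.0137), np.float64(0.0143)] [np.float64(-87.6), np.float64(1.9)]
0.155 [[0.4795, 0.2652], [0.4789, 0.2787], [0.493, 0.2792], [0.4895, 0.2703]] [np.float64(0.0135), np.float64(0.014)] [np.float64(-87.6), np.float64(1.9)]
0.14 42 [0.4837 0.2717 0.144 ] ((485.650390625, 273.6766662597656), (21.242992401123047, 10.254261016845703), 46.53981399536133)
0.148 299 [0.4894 0.2702 0.1522] ((490.01483154296875, 270.009521484375), (15.959683418273926, 16.480628967285156), 88.76112365722656)
362 [0.5388 0.1749 0.1793] [0.54873077 0.1817137  0.18433168]
464 [0.4386 0.3656 0.1802] [0.44781465 0.37504828 0.18519786]
547 [0.4569 0.1899 0.1342] [0.46751829 0.20534661 0.14074984]
[[111 114 124 124 124 123 130 130 131 130 123 124 124 124 123 114 112]
 [114 124 124 124 129 132 131 131 132 130 130 130 124 125 123 122 111]
 [114 442 124 129 132 132 132 131 133 137 
[... 181 characters left out ...]
130 143 146 149 150 150 151 150 150 148 130 132 125 123 124]
 [125 125 132 150 149 149 152 153 153 152 150 149 134 131 130 125 112]
 [125 124 131 150 148 153 153 155 154 154 153 151 143 131 131 123 113]
 [112 125 131 150 152 153 154 154 155 154 154 152 150 131 125 124 112]
 [111 124 125 131 149 153 154 154 155 154 156 152 150 140 121 124 111]
 [110 112 124 131 151 153 155 155 155 152 153 152 150 150 124 113 103]
 [ 94 112 112 124 123 152 154 153 154 153 153 150 151 149 112 111  55]
 [ 93  93  94 112 124 151 150 151 152 151 150 125 124 111  56  56  57]
 [ 94  93  95  93 110 150 150 149 125 124 112 112  56  55  55  55  57]
 [ 93  94  94  94  94  94  94  94  94  94  94  56  55  56  56  56  55]]
```

Spindle centre is at (0.490, 0.270) and the square's sides lie at about 2°. Its y axis is therefore near 182°, 1.13 rad from the press's. On to the key.

arm_command --pt "87 -13 -35 0 -6" --pt "87 -26 -70 0 -12" --pt "87 -39 -105 0 -18" --pt "87 -51 -140 0 -20.5" --pt "87 -63 -175 0 -20.5"

```text
time: 1.57
position: [0.4753, 0.0899, 0.2953]
tool_rot: [-0.017, -3.141, -0.001]
ft_force: [0.9, -0.7, -0.2]
grip_width: 0.997
grip_force: 0.0
```

arm_command --pt "87 0 -38 12 0" --pt "87 0 -76 24 0" --pt "87 0 -113 36 0" --pt "87 0 -150 48 0" --pt "87 0 -186 60 0"

```text
time: 1.98
position: [0.4729, -0.0962, 0.235]
tool_rot: [0.021, 3.141, 0.001]
ft_force: [0.5, 0.0, 0.2]
grip_width: 0.998
grip_force: 0.0
```

arm_command --pt "87 0 0 0 0" --pt "87 0 0 0 0"

```text
time: 2.15
position: [0.4725, -0.0967, 0.2348]
tool_rot: [-0.03, -3.14, -0.001]
ft_force: [0.1, 1.1, 0.2]
grip_width: 1.001
grip_force: 0.0
```

```bash
cat > key.py <<'E'
from h import *
import sys
def rel(pt,s):
    Rt=R.from_rotvec(s['tool_rot']).as_matrix();return (Rt.T@(pt-s['position'])*1000).round(1)
if __name__=='__main__':
    s=get_state();print(s['position'].round(4),s['time']);Rt=R.from_rotvec(s['tool_rot']).as_matrix();print('tool y ang',np.degrees(np.arctan2(Rt[1,1],Rt[0,1])))
    im,d,p=save('wrist',sys.argv[1]);P=cloud(d,p)
    m=(P[...,2]>.036)&(P[...,2]<.055)&(abs(P[...,0]-.473)<.14)&(abs(P[...,1]+.1)<.03)
    q=P[m];v=cv2.fitLine(q[:,:2].astype(np.float32),cv2.DIST_HUBER,0,.01,.01).ravel();print('bar ang',np.degrees(np.arctan2(v[1],v[0])),q.min(0).round(3),q.max(0).round(3))
    n=np.array([-v[1],v[0]]);o=(q[:,:2]-v[2:])@n
    h=q[abs(o)>.009];u=(h[:,:2]-v[2:])
    al=u@v[:2];ac=u@n;print('hub n',len(h),h[:,2].mean())
    a=np.percentile(al,[2,98]);b=np.percentile(ac,[2,98]);print(a,b)
    c=v[2:]+v[:2]*a.mean()+n*b.mean();print('hub c',c.round(4),rel(np.r_[c,.046],s))
E
python3 key.py w2
```

```text
[ 0.4725 -0.0967  0.2348] 2.15
tool y ang 88.92162322062853
bar ang 0.4218973 [ 0.344 -0.112  0.036] [ 0.604 -0.081  0.048]
hub n 395 0.04555378893417201
[0.0046964  0.03549545] [-0.01568272  0.01522381]
hub c [ 0.474  -0.0966] [ -1.8   0.  188.8]
```

View pics/w2.png

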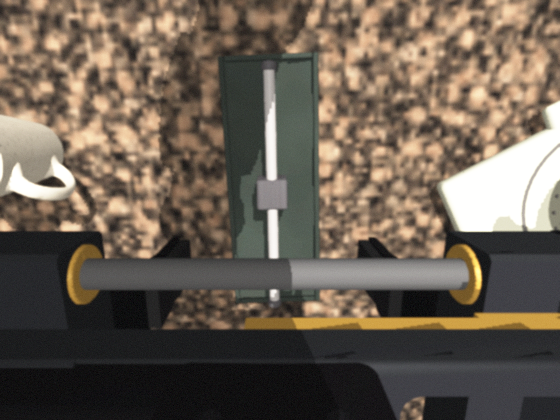

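The picture shows the key standing upright in the tray, hub at (271,193), with the mug's handle well to the left. Grasping.

arm_command --pt "80 -2 0 40 -1.5" --pt "75 -2 0 80 -1.5" --pt "70 -2 0 120 -1.5" --pt "65 -2 0 160 -1.5" --pt "60 -2 0 190 -1.5"

```text
time: 2.62
position: [0.4744, -0.093, 0.0429]
tool_rot: [0.022, -3.14, -0.002]
ft_force: [0.2, 0.4, 0.2]
grip_width: 0.752
grip_force: 0.0
```

arm_command --pt "60 0 0 5 0" --pt "60 0 0 11 0" --pt "60 0 0 11 0"

```text
time: 2.87
position: [0.476, -0.0951, 0.0349]
tool_rot: [-0.019, 3.141, 0.0]
ft_force: [0.9, 0.0, 0.0]
grip_width: 0.691
grip_force: 0.0
```

arm_command --pt "25 0 0 0 0" --pt "25 0 0 0 0" --pt "25 0 0 0 0" --pt "25 0 0 0 0" --pt "25 0 0 0 0" --newtons 30

```text
time: 3.28
position: [0.4758, -0.0968, 0.0354]
tool_rot: [-0.014, 3.14, 0.0]
ft_force: [0.2, -1.9, 1.1]
grip_width: 0.394
grip_force: 1.0
```

arm_command --pt "25 0 0 0 0" --pt "25 0 0 0 0" --pt "25 0 0 0 0" --pt "25 0 0 0 0"

```text
time: 3.62
position: [0.4758, -0.0971, 0.0353]
tool_rot: [-0.014, 3.14, -0.0]
ft_force: [-1.2, -1.7, 6.2]
grip_width: 0.361
grip_force: 30.0
```

arm_command --pt "25 0 0 -10 0" --pt "25 0 0 -30 0" --pt "25 0 0 -70 0" --pt "25 0 0 -110 0" --pt "25 0 0 -150 0"

```text
time: 4.03
position: [0.4735, -0.0964, 0.1855]
tool_rot: [0.014, -3.139, -0.0]
ft_force: [1.9, 0.4, -3.6]
grip_width: 0.363
grip_force: 30.0
```

arm_command --pt "25 0 0 -20 0" --pt "25 0 0 -40 0" --pt "25 0 0 -40 0"

```text
time: 4.28
position: [0.4768, -0.0967, 0.2284]
tool_rot: [-0.014, 3.135, 0.001]
ft_force: [0.9, -1.0, -2.8]
grip_width: 0.362
grip_force: 30.0
```

```bash
python3 - <<'E'
from h import *
s=get_state();Rt=R.from_rotvec(s['tool_rot']).as_matrix();print(s['position'].round(4),s['time'],s['ft_force'],Rt.round(3))
im,d,p=save('wrist','w3');P=cloud(d,p)
L=(P-s['position'])@Rt
m=(abs(L[...,0])<.135)&(abs(L[...,1])<.012)&(abs(L[...,2])<.03)
q=L[m];v=cv2.fitLine(q[:,:2].astype(np.float32),cv2.DIST_HUBER,0,.01,.01).ravel();print(v,np.degrees(np.arctan(v[1]/v[0])),q.min(0),q.max(0),np.polyfit(q[:,0],q[:,2],1))
E
```

```text
[ 0.4768 -0.0967  0.2284] 4.2833 [ 0.88343459 -0.99717582 -2.79780395] [[-1.    -0.009  0.006]
 [-0.009  1.     0.001]
 [-0.006  0.001 -1.   ]]
[9.9996728e-01 8.0905538e-03 5.1296752e-02 6.7017524e-04] 0.46355957 [-0.02207991 -0.01198281 -0.00942261] [0.11449531 0.01199635 0.02995684] [-0.00732144 -0.00445848]
```

View pics/w3.png

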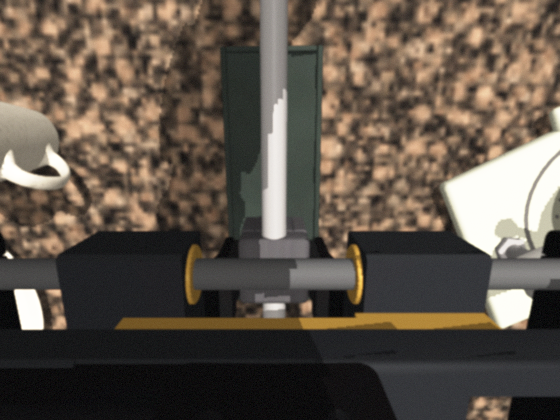

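```bash
python3 - <<'E'
from h import *
im,d,p=load('w3');P=cloud(d,p)
s=get_state();Rt=R.from_rotvec(s['tool_rot']).as_matrix();L=(P-s['position'])@Rt
np.set_printoptions(linewidth=220,suppress=True)
for u in (250,255,262,272,285,295): print(u,[(v,*(L[v,u]*1000).round(0).astype(int)) for v in range(212,302,4)])
g=cv2.cvtColor(im,cv2.COLOR_BGR2GRAY);print(g[205:305:3,250:300:10].T)
E
```

```text
250 [(212, np.int64(-28), np.int64(-27), np.int64(223)), (216, np.int64(-33), np.int64(-27), np.int64(223)), (220, np.int64(18), np.int64(-12), np.int64(22)), (224, np.int64(18), np.int64(-11), np.int64(15)), (228, np.int64(18), np.int64(-11), np.int64(8)), (232, np.int64(19), np.int64(-10), np.int64(-1)), (236, np.int64(19), np.int64(-10), np.int64(-7)), (240, np.int64(18), np.int64(-10), np.int64(-9)), (244, np.int64(16), np.int64(-10), np.int64(-10)), (248, np.int64(14), np.int64(-10), np.int64(-10)), (252, np.int64(12), np.int64(-10), np.int64(-10)), (256, np.int64(11), np.int64(-10), np.int64(-11)), (260, np.int64(34), np.int64(-5), np.int64(-71)), (264, np.int64(33), np.int64(-5), np.int64(-72)), (268, np.int64(32), np.int64(-5), np.int64(-73)), (272, np.int64(31), np.int64(-5), np.int64(-73)), (276, np.int64(30), np.int64(-5), np.int64(-73)), (280, np.int64(29), np.int64(-5), np.int64(-73)), (284, np.int64(28), np.int64(-5), np.int64(-73)), (288, np.int64(26), np.int64(-5), np.int64(-72)), (292, np.int64(-7), np.int64(-10), np.int64(-11)), (296, np.int64(-9), np.int64(-10), np
[... 5757 characters left out ...]
1))]
[[ 79  80  78  78  59  43  47  44  50  47  45  52  64  68  70  75  67  70  51  57  65  70  70  78  72  74  70  68  64  71  70  66  63  64]
 [ 75  82  79  79  49  52  47  43  51  54  46  65 114 108 105 102 106 104  57  60  65  71  75  77  76  74  68  67  61  70 115 116  97  38]
 [229 227 228 228 227 227 227 228 227 227 228 202 113 118 119 118 117 118  57  61  59  68  72  73  73  74  72  69  60  67  66 112 100 214]
 [229 229 228 229 229 228 228 227 229 229 228 158 118 119 119 117 117 115  56  59  66  69  75  77  76  72  72  68  60  67  87 112 102 215]
 [ 72  76  76  74  66  66  62  66  78  74  71  91 116 119 115 117 116 115  56  62  63  88 119 124 117 112 105  95  70  67  70  87  75  41]]
```

The key is held with its bar along tool x, hub centre at tool (+2, +0.5) mm and hub bottom 29.5 mm ahead of the TCP. Carrying it beside the spindle for a relative look.

arm_command --pt "25 -4 25 0 0" --pt "25 -10 60 0 0" --pt "25 -17 95 0 0" --pt "25 -24 130 0 -1" --pt "25 -30 165 0 -2"

```text
time: 4.75
position: [0.5021, 0.07, 0.2218]
tool_rot: [0.07, -3.137, 0.001]
ft_force: [0.8, 0.4, -3.1]
grip_width: 0.37
grip_force: 30.0
```

arm_command --pt "25 -6 36 2 0" --pt "25 -13 70 4 0" --pt "25 -20 105 8 0" --pt "25 -26 140 10 0" --pt "25 -30 160 10 0"

```text
time: 5.17
position: [0.5238, 0.2345, 0.2105]
tool_rot: [0.076, -3.135, 0.001]
ft_force: [-0.3, 0.7, -2.6]
grip_width: 0.366
grip_force: 30.0
```

arm_command --pt "25 0 0 0 0" --pt "25 0 0 0 0" --pt "25 0 0 0 0" --pt "25 0 0 0 0"

```text
time: 5.5
position: [0.5262, 0.2278, 0.2133]
tool_rot: [0.065, -3.139, 0.003]
ft_force: [-0.7, -0.8, -2.7]
grip_width: 0.364
grip_force: 30.0
```

```bash
cat > sp.py <<'E'
from h import *
import sys
s=get_state();Rt=R.from_rotvec(s['tool_rot']).as_matrix();print(s['position'].round(4),s['time'],'tool y',np.degrees(np.arctan2(Rt[1,1],Rt[0,1])),Rt[:,2].round(3))
im,d,p=save('wrist',sys.argv[1]);P=cloud(d,p);L=(P-s['position'])@Rt*1000
near=np.hypot(P[...,0]-.49,P[...,1]-.27)<.02
zz=P[...,2]
m=near&(zz>.1475)&(zz<.160)&(L[...,2]>32);q=P[m];print(len(q),q.mean(0).round(4),np.percentile(q[:,:2],[1,99],axis=0).round(4))
r=cv2.minAreaRect((q[:,:2]*1000).astype(np.float32));print(r)
c=np.r_[np.array(r[0])/1000,.15];print('in tool',(Rt.T@(c-s['position'])*1000).round(1), 'mean', ((q.mean(0)-s['position'])@Rt*1000).round(1))
K=p['intrinsics'];T=p['extrinsics'];v=T[:3,:3].T@(c-T[:3,3]);v=(K@v/v[2])[:2];print(v)
M=np.float32([[6,0,400-6*v[0]],[0,6,300-6*v[1]]])
a=cv2.warpAffine(im[:,:,::-1],M,(800,600),flags=cv2.INTER_CUBIC)
cv2.imwrite('pics/'+sys.argv[1]+'z.png',a)
E
python3 sp.py w4
```

```text
[0.5262 0.2278 0.2133] 5.5 tool y 92.38688375366942 [-0.002 -0.002 -1.   ]
632 [0.4913 0.2668 0.1527] [[0.4839 0.2594]
 [0.4995 0.2751]]
((491.808837890625, 267.37054443359375), (16.043210983276367, 16.134239196777344), 89.37761688232422)
in tool [32.6 41.1 63.3] mean [33.1 40.5 60.7]
[335.88716133 180.39670369]
```

View pics/w4z.png

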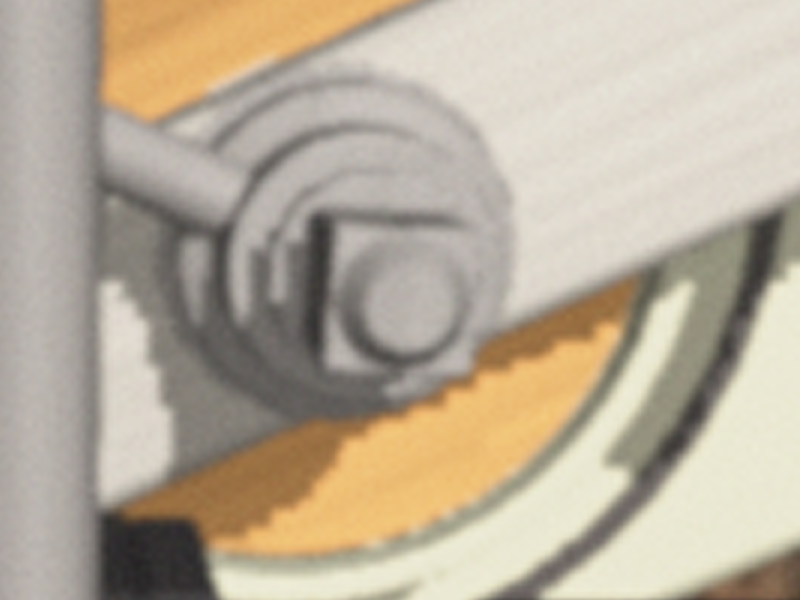

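The view shows the square's flat top at (408,300) in the zoom, sides within about 2° of the tool's. Key must go +31, +40 in tool x, y, with a spin of +1°.

arm_command --pt "25 10 13 0 1" --pt "25 21 27 0 1" --pt "25 31 40 0 1" --pt "25 31 40 10 1" --pt "25 31 40 20 1"

```text
time: 5.97
position: [0.4937, 0.2686, 0.1948]
tool_rot: [-0.043, 3.14, 0.002]
ft_force: [0.3, 0.0, -4.2]
grip_width: 0.362
grip_force: 30.0
```

arm_command --pt "25 0 0 4 0" --pt "25 0 0 4 0" --pt "25 0 0 4 0"

```text
time: 6.22
position: [0.4942, 0.2671, 0.1901]
tool_rot: [0.039, -3.141, 0.001]
ft_force: [0.6, -0.1, -2.7]
grip_width: 0.37
grip_force: 30.0
```

```bash
python3 - <<'E'
from h import *
from key import rel
s=get_state();Rt=R.from_rotvec(s['tool_rot']).as_matrix();print(s['position'].round(4),s['time'],s['ft_force'],np.degrees(np.arctan2(Rt[1,1],Rt[0,1])),Rt[:,2].round(3))
print(rel(np.array([.4916,.267,.155]),s))
E
```

```text
[0.4942 0.2671 0.1901] 6.2167 [ 0.57079411 -0.10413028 -2.69112053] 91.40486553270479 [-0.001 -0.001 -1.   ]
[ 2.5  0.  35.1]
```

arm_command --pt "25 0 0 2 0" --pt "25 0 0 4 0" --pt "25 0 0 6 0" --pt "25 0 0 8 0"

```text
time: 6.55
position: [0.4939, 0.2684, 0.1825]
tool_rot: [-0.041, 3.141, 0.0]
ft_force: [0.2, -0.1, -2.8]
grip_width: 0.364
grip_force: 30.0
```

arm_command --pt "25 0 0 2 0" --pt "25 0 0 4 0" --pt "25 0 0 4 0"

```text
time: 6.8
position: [0.4942, 0.2685, 0.1799]
tool_rot: [-0.042, 3.14, 0.001]
ft_force: [-1.3, -1.4, 3.6]
grip_width: 0.367
grip_force: 30.0
```

arm_command --pt "25 0.8 -0.8 0 0" --pt "25 0.8 -0.8 1 0" --pt "25 0.8 -0.8 1 0"

```text
time: 7.05
position: [0.494, 0.2682, 0.1796]
tool_rot: [-0.042, 3.138, 0.003]
ft_force: [-1.2, 0.1, 8.2]
grip_width: 0.366
grip_force: 30.0
```

```bash
python3 - <<'E'
from h import *
s=get_state();print(s['position'].round(4),s['ft_force'].round(2),s['torque'].round(3))
E
```

```text
[0.494  0.2682 0.1796] [-1.16  0.12  8.22] [-0.275  0.305 -0.015]
```

arm_command --pt "25 0.5 -0.7 -1 0" --pt "25 1 -1.5 -1 0" --pt "25 1 -1.5 0 0" --pt "25 1 -1.5 0.5 0" --pt "25 1 -1.5 0.5 0"

```text
time: 7.47
position: [0.4924, 0.2656, 0.1763]
tool_rot: [-0.041, 3.141, -0.001]
ft_force: [2.5, 0.7, -2.8]
grip_width: 0.364
grip_force: 30.0
```

```bash
python3 - <<'E'
from h import *
s=get_state();print(s['position'].round(4),s['ft_force'].round(2),s['torque'].round(3))
E
```

```text
[0.4924 0.2656 0.1763] [ 2.55  0.66 -2.81] [ 0.158 -0.845 -0.067]
```

It's in. Going down the square.

arm_command --pt "25 -0.5 0 3 0" --pt "25 -0.5 0 6 0" --pt "25 -0.5 0 9 0" --pt "25 -0.5 0 12 0" --pt "25 -0.5 0 12 0"

```text
time: 7.88
position: [0.4925, 0.2658, 0.1641]
tool_rot: [0.042, -3.141, 0.001]
ft_force: [5.0, 0.4, -4.7]
grip_width: 0.367
grip_force: 30.0
```

arm_command --pt "25 0 0 1 0" --pt "25 0 0 2 0" --pt "25 0 0 2 0"

```text
time: 8.13
position: [0.4925, 0.266, 0.1629]
tool_rot: [-0.042, 3.141, -0.0]
ft_force: [3.4, -0.1, -3.0]
grip_width: 0.36
grip_force: 30.0
```

arm_command --pt "25 -0.5 0 1 0" --pt "25 -0.5 0 1.5 0" --pt "25 -0.5 0 1.5 0" --newtons 20

```text
time: 8.38
position: [0.4927, 0.2662, 0.1614]
tool_rot: [0.042, -3.141, 0.0]
ft_force: [1.7, -0.3, -3.2]
grip_width: 0.368
grip_force: 20.0
```

arm_command --pt "25 0.0 -0.2 0 5" --pt "25 0.0 -0.4 0 10" --pt "25 0.1 -0.6 0 15" --pt "25 0.2 -0.8 0 20" --pt "25 0.2 -0.9 0 25"

```text
time: 8.8
position: [0.4932, 0.2656, 0.1616]
tool_rot: [0.644, 3.074, 0.001]
ft_force: [3.9, 0.9, -4.3]
grip_width: 0.366
grip_force: 20.0
```

```bash
cat > st.py <<'E'
from h import *
s=get_state();Rt=R.from_rotvec(s['tool_rot']).as_matrix()
print(s['time'],'pos',s['position'].round(4),'yang',np.degrees(np.arctan2(Rt[1,1],Rt[0,1])).round(2),'F',s['ft_force'].round(1),'Ftool',(Rt.T@s['ft_force']).round(1),'M',s['torque'].round(3),'q',s['joint_positions'].round(2),s['grip_width'])
E
python3 st.py
```

```text
8.8 pos [0.4932 0.2656 0.1616] yang 66.32 F [ 3.9  0.9 -4.3] Ftool [-3.2  2.4  4.3] M [ 0.138 -0.825  0.137] q [-0.81  0.18  0.3   1.79 -0.06  1.18  0.66] 0.36622230469080036
```

arm_command --pt "25 -0.2 0.0 0 5" --pt "25 -0.2 -0.2 0 10" --pt "25 -0.2 -0.3 0 15" --pt "25 -0.2 -0.5 0 20" --pt "25 -0.2 -0.6 0 25"

```text
time: 9.22
position: [0.4928, 0.2649, 0.1615]
tool_rot: [1.295, 2.862, 0.001]
ft_force: [2.6, -0.3, -2.2]
grip_width: 0.368
grip_force: 20.0
```

```bash
python3 st.py
```

```text
9.2167 pos [0.4928 0.2649 0.1615] yang 41.32 F [ 2.6 -0.3 -2.2] Ftool [-2.   1.8  2.2] M [ 0.008 -0.697  0.117] q [-0.84  0.18  0.34  1.79 -0.06  1.18  0.23] 0.3684561406398469
```

arm_command --pt "25 0 0 0 2" --pt "25 0 0 0 4" --pt "25 0 0 0 5" --pt "25 0 0 0 5"

```text
time: 9.55
position: [0.4927, 0.2648, 0.1615]
tool_rot: [-1.413, -2.806, -0.0]
ft_force: [2.7, 1.0, -3.4]
grip_width: 0.368
grip_force: 20.0
```

```bash
python3 st.py
```

```text
9.55 pos [0.4927 0.2648 0.1615] yang 36.54 F [ 2.7  1.  -3.4] Ftool [-0.8  2.7  3.4] M [ 0.03  -0.617  0.133] q [-0.85  0.18  0.34  1.79 -0.07  1.18  0.15] 0.3676744711653511
```

arm_command --pt "25 0 0 0 1" --pt "25 0 0 0 1.5" --pt "25 0 0 0 1.5"

```text
time: 9.8
position: [0.4927, 0.2647, 0.1615]
tool_rot: [-1.45, -2.787, -0.0]
ft_force: [3.0, 0.0, -3.1]
grip_width: 0.366
grip_force: 20.0
```

```bash
python3 st.py
```

```text
9.8 pos [0.4927 0.2647 0.1615] yang 35.02 F [ 3.   0.  -3.1] Ftool [-1.7  2.5  3.1] M [ 0.087 -0.574  0.157] q [-0.85  0.18  0.35  1.79 -0.07  1.18  0.13] 0.36644908454196207
```

arm_command --pt "25 0 0 0 1" --pt "25 0 0 0 1.5" --pt "25 0 0 0 1.5"

```text
time: 10.05
position: [0.4927, 0.2649, 0.1616]
tool_rot: [1.485, 2.768, 0.001]
ft_force: [3.4, 1.1, -2.8]
grip_width: 0.365
grip_force: 20.3
```

```bash
python3 st.py
```

```text
10.05 pos [0.4927 0.2649 0.1616] yang 33.57 F [ 3.4  1.1 -2.8] Ftool [-1.   3.4  2.8] M [ 0.227 -0.513  0.646] q [-0.85  0.18  0.35  1.79 -0.07  1.18  0.1 ] 0.36494117407293875
```

arm_command --pt "25 0 0 0 1" --pt "25 0 0 0 1.5" --pt "25 0 0 0 1.5"

```text
time: 10.3
position: [0.4925, 0.2653, 0.1616]
tool_rot: [-1.522, -2.748, -0.001]
ft_force: [1.9, 3.2, -2.0]
grip_width: 0.369
grip_force: 20.6
```

```bash
python3 st.py
```

```text
10.3 pos [0.4925 0.2653 0.1616] yang 32.05 F [ 1.9  3.2 -2. ] Ftool [1.7 3.3 2. ] M [ 0.489 -0.372  0.763] q [-0.86  0.18  0.35  1.79 -0.07  1.18  0.07] 0.3692284597627966
```

The bar rests against the columns (torque rose from 0.15 to 0.7 N m at about 34°). I'll release, lift, and refine the ball position from the stored images.

arm_command --pt "60 0 0 0 -1" --pt "60 0 0 0 -1" --pt "60 0 0 0 -1" --pt "60 0 0 0 -1" --pt "60 0 0 0 -1"

```text
time: 10.72
position: [0.4927, 0.2642, 0.1616]
tool_rot: [-1.5, -2.76, 0.0]
ft_force: [-0.4, 0.2, -0.6]
grip_width: 0.644
grip_force: 0.0
```

arm_command --pt "60 0 0 -10 0" --pt "60 0 0 -35 0" --pt "60 0 0 -70 0" --pt "60 0 0 -100 0" --pt "60 0 0 -100 0"

```text
time: 11.13
position: [0.4957, 0.2659, 0.2693]
tool_rot: [1.497, 2.756, 0.017]
ft_force: [0.8, 0.3, 0.6]
grip_width: 0.691
grip_force: 0.0
```

```bash
python3 - <<'E'
from h import *
for f,S in (('w1',(.490,.270)),('top0',(.4904,.267))):
    im,d,p=load(f);P=cloud(d,p)
    m=((im.max(2)<60)&(np.hypot(P[...,0]-.457,P[...,1]-.185)<.03)&(P[...,2]>.115)&(P[...,2]<.15)).astype(np.uint8)
    c,r=cv2.minEnclosingCircle(np.argwhere(m)[:,::-1].astype(np.float32));b=ray(*c,.129,p)[:2];print(f,m.sum(),c,r,b.round(4),(b-S).round(4),np.hypot(*(b-S)),np.degrees(np.arctan2(*(b-S)[::-1])))
E
python3 st.py
```

```text
w1 368 (179.5, 207.5) 12.020915031433105 [0.4568 0.1863] [-0.0332 -0.0837] 0.09003910380646807 -111.66402524552747
top0 51 (218.6041717529297, 258.5833435058594) 4.4344587326049805 [0.4578 0.1825] [-0.0326 -0.0845] 0.09053919715651929 -111.08014561068804
11.1333 pos [0.4957 0.2659 0.2693] yang 33.0 F [0.8 0.3 0.6] Ftool [-0.1  0.8 -0.6] M [-0.055 -0.073  0.009] q [-0.86  0.11  0.35  1.65 -0.04  1.38  0.07] 0.6906996951616846
```

arm_command --pt "0 -16 -11 4 -7" --pt "0 -32 -22 8 -14" --pt "0 -48 -34 12 -21" --pt "0 -64 -45 16 -28.5" --pt "0 -78 -56 20 -35.5"

```text
time: 11.55
position: [0.4885, 0.1673, 0.2421]
tool_rot: [0.582, 3.087, 0.001]
ft_force: [0.5, -0.2, 0.7]
grip_width: 0.399
grip_force: 0.0
```

arm_command --pt "0 0 0 0 0" --pt "0 0 0 0 0" --pt "0 0 0 0 0" --pt "0 0 0 0 0" --pt "0 0 0 0 0"

```text
time: 11.97
position: [0.4883, 0.1699, 0.2417]
tool_rot: [0.589, 3.086, 0.001]
ft_force: [-0.8, -0.0, -0.3]
grip_width: 0.041
grip_force: 0.0
```

```bash
python3 st.py; python3 - <<'E'
from h import *
s=get_state();Rt=R.from_rotvec(s['tool_rot']).as_matrix()
im,d,p=save('wrist','w5');P=cloud(d,p);L=(P-s['position'])@Rt*1000
m=((im.max(2)<60)&(P[...,2]>.11)&(P[...,2]<.15)&(np.hypot(P[...,0]-.49,P[...,1]-.267)<.115)).astype(np.uint8)
print(m.sum())
if m.sum()>20:
    n,l,st,ce=cv2.connectedComponentsWithStats(m);i=1+st[1:,4].argmax();print(st[i])
    c,r=cv2.minEnclosingCircle(np.argwhere(l==i)[:,::-1].astype(np.float32));b=ray(*c,.129,p);print(c,r,b,np.degrees(np.arctan2(b[1]-.267,b[0]-.4914)),'tool',Rt.T@(b-s['position'])*1000)
E
```

```text
11.9667 pos [0.4883 0.1699 0.2417] yang 68.4 F [-0.8 -0.  -0.3] Ftool [ 0.8 -0.3  0.3] M [-0.012 -0.012  0.04 ] q [-0.77  0.03  0.39  1.78 -0.01  1.33  0.82] 0.04120666175939411
879
[264 128  31  27 629]
(278.9660949707031, 141.6610107421875) 15.473348617553711 [0.438266  0.1946723 0.129    ] -126.3020719734186 tool [ 55.70204871   4.59414717 112.73091388]
```

View pics/w5.png

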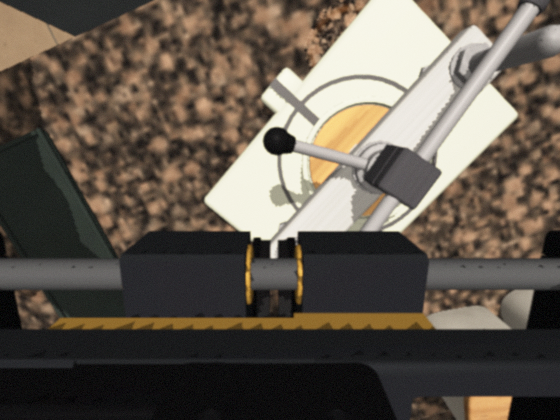

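The picture shows the key on the spindle with its bar at the columns. The ball is at (279,142), so the lever has followed to about −126°. Descending beside it, then following the arc.

arm_command --pt "0 0 0 35 0" --pt "0 0 0 70 0" --pt "0 0 0 95 0" --pt "0 0 0 104 0" --pt "0 0 0 104 0"

```text
time: 12.43
position: [0.4867, 0.1684, 0.1353]
tool_rot: [-0.589, -3.082, 0.005]
ft_force: [0.6, -0.6, 0.5]
grip_width: 0.003
grip_force: 0.0
```

arm_command --pt "0 11.4 -3.3 0 7" --pt "0 17.3 -4.5 0 10.5" --pt "0 23.1 -5.3 0 14" --pt "0 23.1 -5.3 0 14" --pt "0 23.1 -5.3 0 14"

```text
time: 12.85
position: [0.4661, 0.173, 0.1394]
tool_rot: [0.958, 2.99, 0.004]
ft_force: [0.7, 0.2, 0.7]
grip_width: 0.009
grip_force: 0.0
```

```bash
cat > st2.py <<'E'
from h import *
s=get_state();Rt=R.from_rotvec(s['tool_rot']).as_matrix();S=np.array([.4914,.267])
ya=np.degrees(np.arctan2(Rt[1,1],Rt[0,1]));c=Rt.T@np.r_[S-s['position'][:2],0]*1000
# ball assumed touching x-face at tool x 20.5: find its tool y
y=c[1]-np.sqrt(max(0,92**2-(c[0]-20.5)**2));b=s['position']+Rt@np.array([.0205,y/1000,0])
ph=np.arctan2(b[1]-S[1],b[0]-S[0]);t=np.array([np.sin(ph),-np.cos(ph)])
F=s['ft_force'];print(round(s['time'],2),'pos',s['position'].round(4),'yang',ya.round(2),'c',c.round(1)[:2],'y',y.round(1),'phi',np.degrees(ph).round(1),'F',F.round(1),'push',(-F[:2]@t).round(2),'rad',(F[0]*np.cos(ph)+F[1]*np.sin(ph)).round(1),'Mz',s['torque'].round(2))
E
python3 st2.py
```

```text
12.85 pos [0.4661 0.173  0.1394] yang 54.48 c [34.  91.2] y 0.2 phi -117.1 F [0.7 0.2 0.7] push 0.58 rad -0.5 Mz [-0.02  0.02  0.05]
```

arm_command --pt "0 6.4 -2.1 0 4" --pt "0 13 -3.8 0 8" --pt "0 19.7 -5.1 0 12" --pt "0 26.5 -5.8 0 16" --pt "0 33.2 -6.1 0 20"

```text
time: 13.27
position: [0.4359, 0.1863, 0.1387]
tool_rot: [1.469, 2.774, 0.002]
ft_force: [1.0, -1.5, 0.1]
grip_width: 0.011
grip_force: 1.0
```

```bash
python3 st2.py
```

```text
13.27 pos [0.4359 0.1863 0.1387] yang 34.19 c [35.6 91.3] y 0.5 phi -136.4 F [ 1.  -1.5  0.1] push 1.83 rad 0.3 Mz [-0.33 -0.35 -0.02]
```

arm_command --pt "0 3.2 -1.1 0 2" --pt "0 6.4 -2.1 0 4" --pt "0 9.7 -3 0 6" --pt "0 13 -3.8 0 8" --pt "0 16.3 -4.5 0 10"

```text
time: 13.68
position: [0.4232, 0.1968, 0.1387]
tool_rot: [1.703, 2.637, 0.002]
ft_force: [0.9, -3.0, 1.2]
grip_width: 0.008
grip_force: 1.6
```

```bash
python3 st2.py
```

```text
13.68 pos [0.4232 0.1968 0.1387] yang 24.29 c [36. 91.] y 0.3 phi -146.0 F [ 0.9 -3.   1.2] push 2.99 rad 0.9 Mz [-0.69 -0.38 -0.05]
```

arm_command --pt "0 3.2 -1.1 0 2" --pt "0 6.4 -2.1 0 4" --pt "0 9.7 -3 0 6" --pt "0 13 -3.8 0 8" --pt "0 16.3 -4.5 0 10"

```text
time: 14.1
position: [0.4123, 0.2095, 0.1386]
tool_rot: [1.927, 2.478, 0.001]
ft_force: [1.1, -2.9, 0.9]
grip_width: 0.001
grip_force: 1.6
```

```bash
python3 st2.py
```

```text
14.1 pos [0.4123 0.2095 0.1386] yang 14.27 c [36.3 90.8] y 0.2 phi -155.9 F [ 1.1 -2.9  0.9] push 3.08 rad 0.1 Mz [-0.77 -0.24 -0.02]
```

arm_command --pt "0 1.6 -0.6 0 1" --pt "0 3.2 -1.1 0 2" --pt "0 4.8 -1.6 0 3" --pt "0 6.4 -2.1 0 4"

```text
time: 14.43
position: [0.4078, 0.2162, 0.1381]
tool_rot: [2.013, 2.411, 0.002]
ft_force: [1.6, -3.3, 2.5]
grip_width: 0.004
grip_force: 1.6
```

```bash
python3 st2.py
```

```text
14.43 pos [0.4078 0.2162 0.1381] yang 10.27 c [35.1 91.3] y 0.5 phi -160.6 F [ 1.6 -3.3  2.5] push 3.65 rad -0.4 Mz [-0.75 -0.33 -0.07]
```

arm_command --pt "0 1.6 -0.6 0 1" --pt "0 3.2 -1.1 0 2" --pt "0 4.8 -1.6 0 3" --pt "0 6.4 -2.1 0 4"

```text
time: 14.77
position: [0.4041, 0.2224, 0.1377]
tool_rot: [2.097, 2.339, 0.001]
ft_force: [2.7, -2.3, 2.0]
grip_width: 0.003
grip_force: 1.7
```

```bash
python3 st2.py
```

```text
14.77 pos [0.4041 0.2224 0.1377] yang 6.26 c [34.8 91.6] y 0.7 phi -164.8 F [ 2.7 -2.3  2. ] push 2.97 rad -2.0 Mz [-0.65 -0.61 -0.03]
```

arm_command --pt "0 1.6 -0.6 0 1" --pt "0 3.2 -1.1 0 2" --pt "0 4.8 -1.6 0 3"

```text
time: 15.02
position: [0.4018, 0.227, 0.1376]
tool_rot: [2.157, 2.283, 0.001]
ft_force: [2.5, -3.1, 2.3]
grip_width: 0.005
grip_force: 1.7
```

```bash
python3 st2.py
```

```text
15.02 pos [0.4018 0.227  0.1376] yang 3.26 c [34.9 91.7] y 0.9 phi -167.8 F [ 2.5 -3.1  2.3] push 3.55 rad -1.7 Mz [-0.62 -0.62 -0.06]
```

arm_command --pt "0 1.6 -0.6 0 1" --pt "0 3.2 -1.1 0 2" --pt "0 4.8 -1.6 0 3"

```text
time: 15.27
position: [0.4004, 0.2296, 0.1374]
tool_rot: [2.216, 2.223, -0.003]
ft_force: [4.6, -7.6, 2.7]
grip_width: 0.004
grip_force: 4.1
```

```bash
python3 st2.py
```

```text
15.27 pos [0.4004 0.2296 0.1374] yang 0.2 c [37.1 91.1] y 0.6 phi -169.4 F [ 4.6 -7.6  2.7] push 8.29 rad -3.1 Mz [-1.8  -0.87 -0.04]
```

The washer has been met (8.3 N). Now small steps.

arm_command --pt "0 1.6 -0.6 0 1" --pt "0 3.2 -1.1 0 2" --pt "0 3.2 -1.1 0 2"

```text
time: 15.52
position: [0.3993, 0.2325, 0.1373]
tool_rot: [2.254, 2.184, -0.004]
ft_force: [4.5, -7.8, 2.9]
grip_width: 0.003
grip_force: 4.0
```

```bash
python3 st2.py
```

```text
15.52 pos [0.3993 0.2325 0.1373] yang -1.8 c [37.4 91. ] y 0.6 phi -171.2 F [ 4.5 -7.8  2.9] push 8.42 rad -3.3 Mz [-1.79 -0.87 -0.09]
```

arm_command --pt "0 0.8 -0.3 0 0.5" --pt "0 1.6 -0.6 0 1" --pt "0 1.6 -0.6 0 1"

```text
time: 15.77
position: [0.3988, 0.2336, 0.1372]
tool_rot: [2.273, 2.164, -0.004]
ft_force: [3.9, -8.8, 3.4]
grip_width: 0.002
grip_force: 4.4
```

```bash
python3 st2.py
```

```text
15.77 pos [0.3988 0.2336 0.1372] yang -2.81 c [37.9 90.9] y 0.5 phi -171.9 F [ 3.9 -8.8  3.4] push 9.21 rad -2.6 Mz [-2.03 -0.85 -0.03]
```

arm_command --pt "0 1.6 -0.6 0 1" --pt "0 3.2 -1.1 0 2" --pt "0 3.2 -1.1 0 2"

```text
time: 16.02
position: [0.3977, 0.2366, 0.1371]
tool_rot: [2.31, 2.124, -0.005]
ft_force: [3.4, -8.9, 3.0]
grip_width: 0.006
grip_force: 4.6
```

```bash
python3 st2.py
```

```text
16.02 pos [0.3977 0.2366 0.1371] yang -4.83 c [38.2 90.8] y 0.5 phi -173.7 F [ 3.4 -8.9  3. ] push 9.26 rad -2.4 Mz [-2.13 -0.81 -0.08]
```

arm_command --pt "0 1.6 -0.6 0 1" --pt "0 3.2 -1.1 0 2" --pt "0 3.2 -1.1 0 2"

```text
time: 16.27
position: [0.3968, 0.2394, 0.137]
tool_rot: [2.347, 2.083, -0.007]
ft_force: [3.3, -10.4, 4.2]
grip_width: 0.005
grip_force: 5.0
```

```bash
python3 st2.py
```

```text
16.27 pos [0.3968 0.2394 0.137 ] yang -6.84 c [38.7 90.7] y 0.5 phi -175.4 F [  3.3 -10.4   4.2] push 10.62 rad -2.4 Mz [-2.39 -0.79 -0.01]
```

arm_command --pt "0 1.6 -0.6 0 1" --pt "0 3.2 -1.1 0 2" --pt "0 3.2 -1.1 0 2"

```text
time: 16.52
position: [0.3959, 0.2422, 0.1369]
tool_rot: [2.383, 2.041, -0.008]
ft_force: [4.0, -11.6, 4.6]
grip_width: 0.005
grip_force: 5.4
```

```bash
python3 st2.py
```

```text
16.52 pos [0.3959 0.2422 0.1369] yang -8.85 c [39.2 90.5] y 0.4 phi -177.1 F [  4.  -11.6   4.6] push 11.78 rad -3.4 Mz [-2.55 -0.7  -0.03]
```

arm_command --pt "0 0 0 0 0"

```text
time: 16.6
position: [0.396, 0.2422, 0.1369]
tool_rot: [2.382, 2.042, -0.008]
ft_force: [2.3, -11.1, 5.0]
grip_width: 0.007
grip_force: 5.4
```

```bash
python3 st2.py
```

```text
16.6 pos [0.396  0.2422 0.1369] yang -8.81 c [39.2 90.5] y 0.4 phi -177.1 F [  2.3 -11.1   5. ] push 11.25 rad -1.7 Mz [-2.56 -0.72 -0.05]
```

arm_command --pt "0 1.6 -0.6 0 1" --pt "0 3.0 -1 0 1.9" --pt "0 3.0 -1 0 1.9"

```text
time: 16.85
position: [0.3952, 0.2448, 0.1368]
tool_rot: [2.416, 2.001, -0.01]
ft_force: [1.8, -13.3, 4.9]
grip_width: 0.006
grip_force: 5.8
```

```bash
python3 st2.py
```

```text
16.85 pos [0.3952 0.2448 0.1368] yang -10.75 c [39.8 90.4] y 0.4 phi -178.7 F [  1.8 -13.3   4.9] push 13.35 rad -1.5 Mz [-2.81 -0.62 -0.05]
```

arm_command --pt "0 0 0 0 0"

```text
time: 16.93
position: [0.3952, 0.2448, 0.1368]
tool_rot: [2.416, 2.001, -0.009]
ft_force: [2.5, -12.1, 4.4]
grip_width: 0.008
grip_force: 5.8
```

```bash
python3 st2.py
```

```text
16.93 pos [0.3952 0.2448 0.1368] yang -10.73 c [39.7 90.4] y 0.4 phi -178.7 F [  2.5 -12.1   4.4] push 12.11 rad -2.2 Mz [-2.76 -0.63 -0.07]
```

The nut is at about 12.6 N; backing off and lifting.

arm_command --pt "0 -5 0 0 0" --pt "0 -18 0 0 0" --pt "20 -28 0 0 0" --pt "40 -28 0 -40 0" --pt "60 -28 0 -80 0"

```text
time: 17.35
position: [0.3869, 0.2198, 0.2158]
tool_rot: [-2.416, -2.006, 0.012]
ft_force: [1.5, 2.0, 1.0]
grip_width: 0.153
grip_force: 0.0
```

arm_command --pt "60 0 0 -30 -7" --pt "60 0 0 -35 -14" --pt "60 0 0 -35 -21" --pt "60 0 0 -35 -28" --pt "60 0 0 -35 -35"

```text
time: 17.77
position: [0.3888, 0.2218, 0.2524]
tool_rot: [-1.691, -2.645, -0.001]
ft_force: [0.2, 0.1, -0.9]
grip_width: 0.527
grip_force: 0.0
```

arm_command --pt "60 0 0 0 -7" --pt "60 0 0 0 -9" --pt "60 0 0 0 -9" --pt "60 0 0 0 -9"

```text
time: 18.1
position: [0.3891, 0.2217, 0.2522]
tool_rot: [-1.489, -2.765, 0.0]
ft_force: [-0.3, -0.0, 0.5]
grip_width: 0.681
grip_force: 0.0
```

```bash
python3 st.py; python3 - <<'E'
from h import *
from key import rel
s=get_state();print(rel(np.array([.4927,.2645,.1615]),s))
im,d,p=save('wrist','w6');P=cloud(d,p);Rt=R.from_rotvec(s['tool_rot']).as_matrix()
r=np.hypot(P[...,0]-.491,P[...,1]-.267);m=(P[...,2]>.158)&(P[...,2]<.18)&(r<.12);q=P[m];v=cv2.fitLine(q[:,:2].astype(np.float32),cv2.DIST_HUBER,0,.01,.01).ravel();print(len(q),'bar',np.degrees(np.arctan2(v[1],v[0])))
h=P[(P[...,2]>.168)&(P[...,2]<.178)&(r<.03)];print(len(h),cv2.minAreaRect((h[:,:2]*1000).astype(np.float32)),h.mean(0))
E
```

```text
18.1 pos [0.3891 0.2217 0.2522] yang 33.4 F [-0.3 -0.   0.5] Ftool [ 0.1 -0.3 -0.5] M [-0.035 -0.017  0.032] q [-0.95 -0.14  0.34  1.91  0.05  1.36 -0.04] 0.6813675165568392
[-21.4 110.1  90.6]
3485 bar -57.183235
450 ((478.8453369140625, 284.33416748046875), (31.848472595214844, 17.262453079223633), 34.75907516479492) [0.48050997 0.28214391 0.17008862]
```

View pics/w6.png

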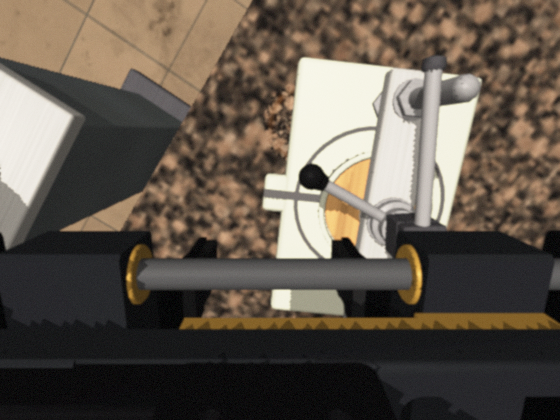

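The key is still in place, with its hub half-visible at (412,232) and the lever at the front. Going back over it to grip.

arm_command --pt "60 -7 37 0 0" --pt "60 -14 74 0 0" --pt "60 -21 110 0 0" --pt "60 -21 110 20 0" --pt "60 -21 110 50 0"

```text
time: 18.57
position: [0.4964, 0.2663, 0.2037]
tool_rot: [1.489, 2.763, 0.006]
ft_force: [-0.7, -0.1, 0.2]
grip_width: 0.69
grip_force: 0.0
```

arm_command --pt "60 0 0 20 0" --pt "60 0 0 37 0" --pt "60 0 0 38 0" --pt "60 0 0 38 0"

```text
time: 18.9
position: [0.4925, 0.2645, 0.1637]
tool_rot: [-1.488, -2.765, 0.003]
ft_force: [-0.7, 0.5, 0.6]
grip_width: 0.69
grip_force: 0.0
```

```bash
python3 st.py
```

```text
18.9 pos [0.4925 0.2645 0.1637] yang 33.41 F [-0.7  0.5  0.6] Ftool [ 0.7 -0.3 -0.6] M [-0.053  0.089  0.001] q [-0.9   0.18  0.4   1.79 -0.08  1.19  0.11] 0.6902617761120337
```

arm_command --pt "25 0 0 0 0" --pt "25 0 0 0 0" --pt "25 0 0 0 0" --pt "25 0 0 0 0" --pt "25 0 0 0 0" --newtons 20

```text
time: 19.32
position: [0.4936, 0.265, 0.1653]
tool_rot: [1.488, 2.766, 0.002]
ft_force: [-0.1, -0.9, 0.6]
grip_width: 0.391
grip_force: 0.0
```

arm_command --pt "25 0 0 0 0" --pt "25 0 0 0 0" --pt "25 0 0 0 0" --pt "25 0 0 0 0"

```text
time: 19.65
position: [0.4934, 0.2648, 0.1651]
tool_rot: [1.488, 2.767, 0.001]
ft_force: [-2.1, -0.5, 4.1]
grip_width: 0.364
grip_force: 19.7
```

```bash
python3 st.py
```

```text
19.65 pos [0.4934 0.2648 0.1651] yang 33.45 F [-2.1 -0.5  4.1] Ftool [ 0.7 -2.  -4.1] M [-0.295  0.43   0.075] q [-0.9   0.18  0.4   1.79 -0.08  1.19  0.11] 0.3642234076591062
```

arm_command --pt "25 0 0 -3 0" --pt "25 0 0 -8 0" --pt "25 0 0 -15 0" --pt "25 0 0 -24 0" --pt "25 0 0 -34 0" --newtons 35

```text
time: 20.07
position: [0.4929, 0.2646, 0.1989]
tool_rot: [-1.488, -2.766, 0.002]
ft_force: [0.5, -0.1, -2.6]
grip_width: 0.37
grip_force: 34.5
```

```bash
python3 st.py
```

```text
20.0667 pos [0.4929 0.2646 0.1989] yang 33.46 F [ 0.5 -0.1 -2.6] Ftool [-0.4  0.4  2.6] M [-0.054  0.021 -0.058] q [-0.91  0.15  0.41  1.74 -0.06  1.26  0.1 ] 0.37021497281056237
```

arm_command --pt "25 0 0 -20 0" --pt "25 0 0 -40 0" --pt "25 0 0 -50 0" --pt "25 0 0 -50 0"

```text
time: 20.4
position: [0.4947, 0.2655, 0.2519]
tool_rot: [1.487, 2.765, 0.008]
ft_force: [-0.2, 0.4, -3.0]
grip_width: 0.367
grip_force: 34.5
```

```bash
python3 st.py;  python3 - <<'E'
from h import *
im,d,p=load('w2');P=cloud(d,p)
# tray rim outline from w2 (dark greenish, z<0.02)
m=((im.max(2)<75)&(im[...,1]>im[...,2]+3)&(P[...,2]<.03)&(P[...,2]>-.01)&(abs(P[...,1]+.1)<.09)).astype(np.uint8)
m=cv2.morphologyEx(m,cv2.MORPH_OPEN,np.ones((5,5)));q=P[m>0];print(len(q),cv2.minAreaRect((q[:,:2]*1000).astype(np.float32)),np.percentile(q,[1,99],axis=0).round(3))
E
```

```text
20.4 pos [0.4947 0.2655 0.2519] yang 33.44 F [-0.2  0.4 -3. ] Ftool [0.4 0.  3. ] M [-0.042 -0.069  0.025] q [-0.91  0.12  0.41  1.67 -0.05  1.35  0.09] 0.36703730627485054
2619 ((477.88623046875, -117.8467025756836), (281.8827819824219, 66.7684097290039), 9.825782775878906) [[ 0.338 -0.145  0.004]
 [ 0.609 -0.074  0.012]]
```

arm_command --pt "25 -25 -18 0 -7" --pt "25 -55 -41 0 -14" --pt "25 -86 -63 0 -21" --pt "25 -116 -85 0 -28" --pt "25 -146 -107 0 -35"

```text
time: 20.82
position: [0.4835, 0.0821, 0.2475]
tool_rot: [-0.577, -3.087, 0.001]
ft_force: [1.3, -1.0, -3.6]
grip_width: 0.369
grip_force: 34.5
```

arm_command --pt "25 -13 -38 0 -6" --pt "25 -26 -76 0 -12" --pt "25 -38 -112 0 -18" --pt "25 -50 -146 0 -22" --pt "25 -58 -172 0 -22"

```text
time: 21.23
position: [0.474, -0.1011, 0.2479]
tool_rot: [0.012, -3.141, 0.001]
ft_force: [0.5, -0.5, -3.5]
grip_width: 0.364
grip_force: 34.5
```

arm_command --pt "25 0 0 30 0" --pt "25 0 0 60 0" --pt "25 0 0 80 0" --pt "25 0 0 80 0"

```text
time: 21.57
position: [0.4712, -0.097, 0.1637]
tool_rot: [0.011, -3.132, 0.0]
ft_force: [-1.6, -0.0, -3.3]
grip_width: 0.368
grip_force: 34.5
```

```bash
python3 st.py;  python3 - <<'E'
from h import *
from key import rel
s=get_state();print(rel(np.array([.4758,-.097,.0]),s))
E
```

```text
21.5667 pos [ 0.4712 -0.097   0.1637] yang 90.4 F [-1.6 -0.  -3.3] Ftool [ 1.5 -0.   3.4] M [ 0.054  0.124 -0.015] q [-0.6   0.    0.75  1.97  0.    1.18  1.73] 0.36766471925771865
[ -6.1   0.  163.7]
```

arm_command --pt "25 -4 0 35 0" --pt "25 -4 0 70 0" --pt "25 -4 0 100 0" --pt "25 -4 0 115 0" --pt "25 -4 0 117 0"

```text
time: 21.98
position: [0.477, -0.0967, 0.0491]
tool_rot: [0.013, -3.136, 0.001]
ft_force: [-1.1, 1.2, -3.5]
grip_width: 0.365
grip_force: 34.5
```

arm_command --pt "25 0 0 1 0" --pt "25 0 0 2 0" --pt "25 0 0 3 0"

```text
time: 22.23
position: [0.481, -0.0972, 0.0503]
tool_rot: [-0.013, 3.138, 0.001]
ft_force: [0.2, -0.4, -2.9]
grip_width: 0.369
grip_force: 34.5
```

```bash
python3 st.py
```

```text
22.2333 pos [ 0.481  -0.0972  0.0503] yang 90.47 F [ 0.2 -0.4 -2.9] Ftool [-0.1 -0.4  2.9] M [ 0.052  0.048 -0.029] q [-0.55  0.2   0.75  2.07 -0.17  0.93  1.88] 0.36883608566695475
```

arm_command --pt "25 4 0 3 0" --pt "25 4 0 6 0" --pt "25 4 0 8 0" --pt "25 4 0 8 0" --pt "25 4 0 8 0"

```text
time: 22.65
position: [0.4753, -0.0972, 0.0405]
tool_rot: [-0.012, 3.142, 0.0]
ft_force: [0.8, -0.8, -3.3]
grip_width: 0.364
grip_force: 34.5
```

```bash
python3 st.py
```

```text
22.65 pos [ 0.4753 -0.0972  0.0405] yang 90.45 F [ 0.8 -0.8 -3.3] Ftool [-0.8 -0.8  3.3] M [ 0.08  -0.031  0.006] q [-0.54  0.21  0.75  2.08 -0.18  0.91  1.89] 0.36392946562121414
```

arm_command --pt "25 0 0 1 0" --pt "25 0 0 2 0" --pt "25 0 0 2 0"

```text
time: 22.9
position: [0.4757, -0.0973, 0.0392]
tool_rot: [-0.012, 3.141, 0.001]
ft_force: [-1.8, 0.6, 2.6]
grip_width: 0.367
grip_force: 34.5
```

```bash
python3 st.py
```

```text
22.9 pos [ 0.4757 -0.0973  0.0392] yang 90.45 F [-1.8  0.6  2.6] Ftool [ 1.8  0.6 -2.6] M [0.122 0.445 0.031] q [-0.54  0.21  0.75  2.08 -0.18  0.91  1.89] 0.3671833465207381
```

It has touched the tray floor. Releasing and lifting clear.

arm_command --pt "60 0 0 0 0" --pt "60 0 0 0 0" --pt "60 0 0 0 0" --pt "60 0 0 0 0" --pt "60 0 0 0 0"

```text
time: 23.32
position: [0.4754, -0.0972, 0.0385]
tool_rot: [-0.013, 3.141, 0.0]
ft_force: [0.0, -0.4, 0.7]
grip_width: 0.643
grip_force: 0.0
```

arm_command --pt "60 0 0 -10 0" --pt "60 0 0 -40 0" --pt "60 0 0 -80 0" --pt "60 0 0 -120 0" --pt "60 0 0 -160 0"

```text
time: 23.73
position: [0.4748, -0.0978, 0.2009]
tool_rot: [-0.011, 3.141, -0.0]
ft_force: [1.3, -0.1, 0.5]
grip_width: 0.688
grip_force: 0.0
```

arm_command --pt "60 0 0 -40 0" --pt "60 0 0 -40 0" --pt "60 0 0 -40 0" --pt "60 0 0 -40 0"

```text
time: 24.07
position: [0.4749, -0.0973, 0.2386]
tool_rot: [-0.012, 3.141, 0.001]
ft_force: [-0.3, 0.7, -1.2]
grip_width: 0.69
grip_force: 0.0
```

```bash
python3 key.py w7; python3 st.py; python3 - <<'E'
from h import *
im,d,p=save('top','top1');P=cloud(d,p)
cv2.imwrite('pics/fin.png',np.hstack([cv2.resize(im[190:310,120:350,::-1],None,fx=1.7,fy=1.7),cv2.resize(cv2.imread('pics/w7.png'),(400,300))[:204]]))
E
```

```text
[ 0.4749 -0.0973  0.2386] 24.0667
tool y ang 90.44184346020081
bar ang 2.5952795 [ 0.342 -0.113  0.036] [ 0.602 -0.081  0.047]
hub n 402 0.04418099568553576
[0.00517241 0.03564154] [-0.01557968  0.01563257]
hub c [ 0.4718 -0.097 ] [  3.1   0.2 192.6]
24.1167 pos [ 0.4744 -0.0972  0.2377] yang 90.44 F [-0.9 -0.4  0.2] Ftool [ 0.9 -0.4 -0.2] M [-0.001  0.012  0.062] q [-0.63 -0.07  0.75  1.87  0.05  1.33  1.69] 0.693261515759707
```

View pics/fin.png

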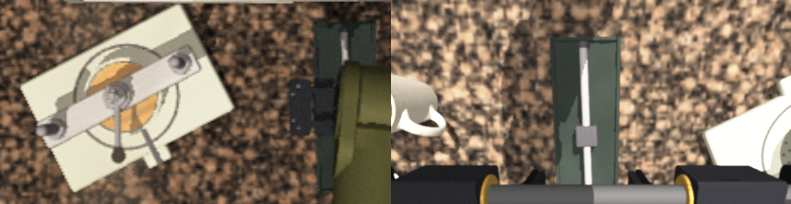

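The picture shows the key upright in the tray and the lever swung round at the press's front. Handing in.

```bash
python3 -c "
from bench import close_job;print(close_job())"
```

```text
the job is handed in; nothing more can be done
None
```

I handed the job in at about 24 s: the lock nut is tight at about 12.6 N, the bar rested against the columns while I tightened it, and the key stands upright in the tray. I did not re-measure the spindle's final angle, and the hand-in gave no verdict.

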